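Close the water bath with its two drop-in covers

TASK

Close the two open holes in the top of the water bath: push each loose steel cover across the top with the fingertips until it drops into the hole it fits, the large cover in the large hole and the small cover in the small one, each lying flat and fully down in its seat. Slide the covers only, never lift them off the bath, and leave the beaker, the flask ring and the other things around where they stand.

Things in the scene. Friction and masses are not known exactly. Their poses are not given: they have to be found in the camera images.
- bath: water bath, a box fixed to the bench, 300 (its x) x 460 (its y) x 160 mm high, white sides, control panel on its +x side. Origin: centre of its underside, z up. Its steel top, 160 mm up, is flat, smooth and level, with no raised edge, and has a large round hole at (50, 115) mm and a small one at (50, -105) mm. A thermometer stands 102 mm up from the top at (122, -198) mm
- large_opening (a point): centre of the large hole, level with the bath's top. Hole 96 mm in diameter with upright walls and, 7 mm below the top, a flat ledge all round on which the cover sits, leaving a 64 mm hole in the middle
- small_opening (a point): centre of the small hole, level with the bath's top. Hole 70 mm in diameter with upright walls and, 7 mm below the top, a flat ledge all round on which the cover sits, leaving a 40 mm hole in the middle
- large_cover: the large cover: flat steel disc, 92 mm in diameter, 6 mm thick, about 0.12 kg, loose on the half of the bath's top nearer the robot. Origin: centre of its underside; z is its axis. It stays flat until its centre is about 14 mm from the hole's centre, then its leading edge tips in; pushed on, the rest drops in. Seated, its upper face is 1 mm below the bath's top
- small_cover: the small cover: the same but 66 mm in diameter, about 0.07 kg, beside the large cover (either may be on the left). Origin: centre of its underside; z is its axis. It tips in when its centre is about 12 mm from the hole's centre. Seated, its upper face is 1 mm below the bath's top. It would also fall into the large hole, where it does not belong
- beaker: small glass beaker, 47 mm across, 60 mm high, loose on the bath's top between the two holes, near the far edge. Origin: centre of its underside
- flask_ring: black ring weight, 48 mm across, 13 mm high, loose on the bath's top in its far left corner. Origin: centre of its underside
- detergent: green detergent bottle with a yellow band and a red cap, 72 mm across, 205 mm high, on the bench to the left of the bath. Origin: centre of its underside
- funnel: red plastic funnel standing on its wide mouth, 110 mm across, 115 mm high, on the bench to the right of the bath. Origin: centre of its underside
- pot_white: white sample pot with a dark lid, 38 mm across, 55 mm high, on the bench to the left of the bath. Origin: centre of its underside
- pot_black: black sample pot with a grey lid, 38 mm across, 55 mm high, on the bench to the left of the bath. Origin: centre of its underside
- sieve: small kitchen-type sieve with an orange rim, 115 mm across, 38 mm high, on the bench to the right of the bath. Origin: centre of its underside
Not all that is in view belongs to the job. What is shaped like the small_cover but brown or pink is not meant.

How it is judged:
By the outcome, as a careful person would: the job done as asked, in the order asked, and still so for the second after the job is handed in, with the robot touching nothing.
It also fails if it takes over 58 s, if anything falls off the work surface, if the arm or the gripper's body presses on something with over 40 N, if the wrist force passes 120 N, or if a joint passes its speed limit or range.

ROBOT

A 6-joint arm with a two-finger parallel gripper is mounted at the origin on the work surface. World frame = base frame: x ahead of the robot, y to its left, z up, the work surface at z = 0. Lengths are in m, angles in rad, forces in N, time in s.
With the tool pointing down it reaches from about 0.325 to 0.775 m from the base axis. Payload 5.5 kg.
Tool frame: the origin (TCP) lies midway between the tips of the shut fingers; the grasp point (between the pads) lies 19 mm behind it (arm.tcp_to_grasp is the distance from the TCP to the grasp point, in m); z points along the fingers, y is the direction in which the jaws open and shut (so a half turn about z gives the same grasp; the last joint's range is limited). The gripper opens to 88 mm and grips with 3 to 60 N. Pads are 20 mm wide; open, the fingers measure 115 mm over their backs; the gripper's body (75 mm by 178 mm) begins 61 mm behind the grasp point.
Start: joints at [-1.177, 0.091, 1.231, -0, 1.82, -0.057], TCP at [0.261, -0.54, 0.223] pointing down, gripper open.
Joint ranges: [-2.87, 2.87], [-0.86, 2.18], [0.17, 2.46], [-1.51, 4.65], [0.06, 2.69], [-2.65, 2.65]. Speed limits (rad/s): [2.57, 2.57, 3.01, 3.14, 3.14, 3.14].

INTERFACE

Orientations are given as a unit quaternion [w, x, y, z].
In Python, from station import arm, optics, order gives the robot as it stands.
- The arm moves only by the tool arm_command, never from a script. Its argument "moves" is a list of rows, each an object with "linear": the shift along the tool's x, y, z in m, a list of three; "twist": the turn, a rotation vector about the tool's x, y, z in rad, a list of three; "fingers": the opening, from 0 (shut) to 1 (fully open). In form: [{"linear": [x, y, z], "twist": [rx, ry, rz], "fingers": fingers}, ...]. A call has 1 to 12 rows; each row is the pose to reach, as a shift and turn from the pose measured when the call began, along the tool's axes at that moment; what a row does not reach only later rows make up. A row lasts 1/10 s, in which the tool goes at most 50 mm and 8.59 degrees, less where a joint would pass 70% of its speed; a pose out of reach is approached as far as the arm can. A call with a gripper value outside its range is refused whole. The fingers move at their own pace and stop on an object; the grip force is fixed at half the most. Time passes only in rows, so rows that repeat a pose let the fingers close. It gives the time, the measured TCP pose, the force and the opening at its end, in the units of the state.
- arm.get_obs(): the state, without advancing time (a new reading comes with each control period).
- optics.snapshot(name): name is "side" or "top"; returns a dict with "color" (420x560x3 uint8, red, green, blue), "depth" (420x560 float32, m along the optical axis (not along the pixel's ray), 0 where there is no reading), "vertical_fov" (degrees; the focal length in pixels is half the picture's height over the tangent of half this angle, whatever the lens; pixels are square), "cx", "cy" (the principal point, pixels), "dist" ([k1, k2, p1, p2, k3] as OpenCV has them; the pictures are not rectified), "R" (3x3) and "t" (3): a world point X has camera coordinates R X + t. Camera axes: x right, y down, z forward; pixel columns grow to the right and rows downward; lengths in m; the calibration is good to about 2 mm. A picture is of the moment at which its call begins.
- order.sign_off(): hands the job in, once; it reports no verdict.
The state is a dict: "clock": time; "qpos": joint angles; "dq": joint speeds; "tau": joint torques, N m; "tcp_pos": TCP position; "tcp_rot": TCP orientation; "force": force on the tool from outside, world axes, zero at the start; "torque": the same for the moment, N m; "finger_gap": finger opening in m.
Only numpy, scipy, OpenCV 4.12 (cv2) and the standard library are available. Lean on these libraries where they do the work, as an engineer would, in place of code of your own. Each camera call takes 0.05 s, during which the arm holds its last target.

## Working session

There is one attempt and no reset: what is moved stays moved. The work goes in short steps, Python scripts to look and compute and a tool call to move; the robot and the scene stay as the last step left them, time stands still between calls to the robot, and variables do not carry over. Pictures are saved under pics/ and viewed, and the job is handed in when it is done.

Besides the shell and the picture viewer there is one more tool, called after "Emit:" by a JSON object that holds its "method" and its "body". arm_command: Moves the arm, as the interface text tells. Its arguments: {"type":"object","properties":{"moves":{"type":"array"}},"required":["moves"]}

```bash
ls; mkdir -p pics; python3 - <<'E'
from station import arm, optics, order
import cv2, numpy as np, pickle
o=arm.get_obs(); print(o)
for n in ("top","side"):
    s=optics.snapshot(n); pickle.dump(s,open(f"{n}0.pkl","wb"))
    cv2.imwrite(f"pics/{n}0.png",cv2.cvtColor(s["color"],cv2.COLOR_RGB2BGR))
    print(n,s["vertical_fov"],s["cx"],s["cy"],s["dist"],s["R"],s["t"])
E
```

```text
pics
{'clock': 0.0, 'qpos': array([-1.17669708e+00,  9.18429684e-02,  1.23185057e+00, -1.40759840e-05,
        1.81981587e+00, -5.66985815e-02]), 'dq': array([ 7.65055284e-05,  2.42713847e-03, -2.21219659e-03, -6.85338799e-04,
        1.77962668e-03, -4.34033876e-04]), 'tau': array([-4.50803827e-04, -4.46450579e+01, -4.06450295e+01,  6.98469020e-02,
        2.90849997e-02, -1.28075139e-04]), 'tcp_pos': array([ 0.26129142, -0.53978886,  0.22153635]), 'tcp_rot': array([-9.43625643e-04,  9.74704967e-01,  2.23493418e-01, -1.67638335e-04]), 'force': array([ 0.62357879, -0.5361816 ,  0.50655597]), 'torque': array([ 0.01734937, -0.02096368,  0.0042389 ]), 'finger_gap': 0.08797281384024926}
top 42.6218513102493 279.4280139261838 207.2378332540534 [-0.0718241  0.         0.         0.         0.       ] [[-0.0855661  -0.99632108 -0.00477037]
 [-0.97502831  0.08472034 -0.2052858 ]
 [ 0.20493472 -0.01291426 -0.97869044]] [0.02629205 0.53366123 1.60567333]
side 42.42512110020622 275.49896557898984 211.17072209038636 [0.00561224 0.         0.         0.         0.        ] [[-0.91183535 -0.41002324  0.02091013]
 [-0.28441031  0.59411801 -0.75241915]
 [ 0.29608625 -0.69202943 -0.65835264]] [0.47199941 0.25125502 1.30193448]
```

View pics/top0.png

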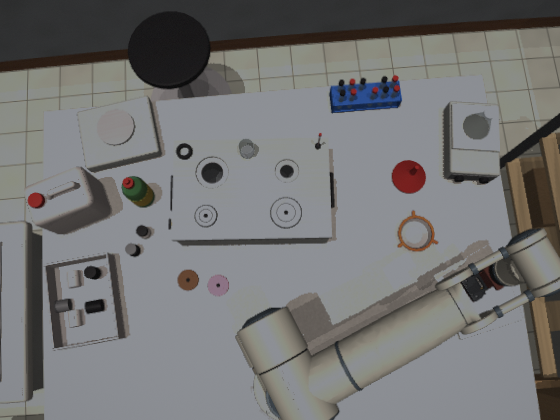

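View pics/side0.png

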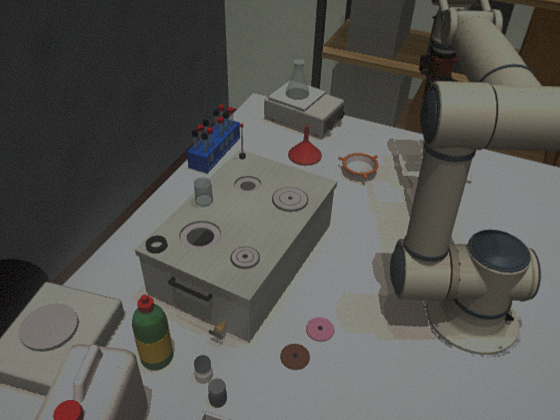

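```bash
cat > h.py <<'E'
import cv2, numpy as np
def K(s):
    f=s["color"].shape[0]/2/np.tan(np.radians(s["vertical_fov"]/2))
    return np.array([[f,0,s["cx"]],[0,f,s["cy"]],[0,0,1.]])
def px2w(s,uv,z):
    uv=np.array(uv,float).reshape(-1,1,2)
    n=cv2.undistortPoints(uv,K(s),np.array(s["dist"],float)).reshape(-1,2)
    d=np.c_[n,np.ones(len(n))]@s["R"]; c=-s["R"].T@s["t"]
    k=(z-c[2])/d[:,2]
    return c+d*k[:,None]
def w2px(s,X):
    return cv2.projectPoints(np.array(X,float).reshape(-1,3),cv2.Rodrigues(np.array(s["R"]))[0],np.array(s["t"],float),K(s),np.array(s["dist"],float))[0].reshape(-1,2)
def cloud(s):
    d=s["depth"];v,u=np.nonzero(d>0)
    n=cv2.undistortPoints(np.c_[u,v].astype(float).reshape(-1,1,2),K(s),np.array(s["dist"],float)).reshape(-1,2)
    z=d[v,u]; return u,v,(np.c_[n*z[:,None],z]-s["t"])@s["R"]
E
python3 - <<'E'
import pickle,cv2
from h import *
s=pickle.load(open("top0.pkl","rb"))
im=cv2.cvtColor(s["color"],cv2.COLOR_RGB2BGR)
cv2.imwrite("pics/top0c.png",cv2.resize(im[125:255,155:350],None,fx=4,fy=4,interpolation=cv2.INTER_CUBIC))
t=pickle.load(open("side0.pkl","rb"))
im=cv2.cvtColor(t["color"],cv2.COLOR_RGB2BGR)
cv2.imwrite("pics/side0c.png",cv2.resize(im[120:340,135:345],None,fx=2.7,fy=2.7,interpolation=cv2.INTER_CUBIC))
for n,c in(("top",s),("side",t)):
    u,v,P=cloud(c)
    m=(abs(P[:,2]-.16)<.012)&(abs(P[:,1])<.6)&(P[:,0]>.3)&(P[:,0]<.9)
    mk=np.zeros((420,560),np.uint8); mk[v[m],u[m]]=255
    k,l,st,_=cv2.connectedComponentsWithStats(mk); i=1+st[1:,4].argmax()
    sel=m&(l[v,u]==i)
    print(n,sel.sum(),np.median(P[sel,2]),cv2.minAreaRect(P[sel,:2].astype(np.float32)))
E
```

```text
top 14900 0.15925671321101625 ((0.5778735280036926, 0.06049880385398865), (0.4626786410808563, 0.3041444420814514), 86.00202941894531)
side 15319 0.15903512312941834 ((0.5796818137168884, 0.062489986419677734), (0.46743205189704895, 0.3041127920150757), 85.91592407226562)
```

View pics/top0c.png

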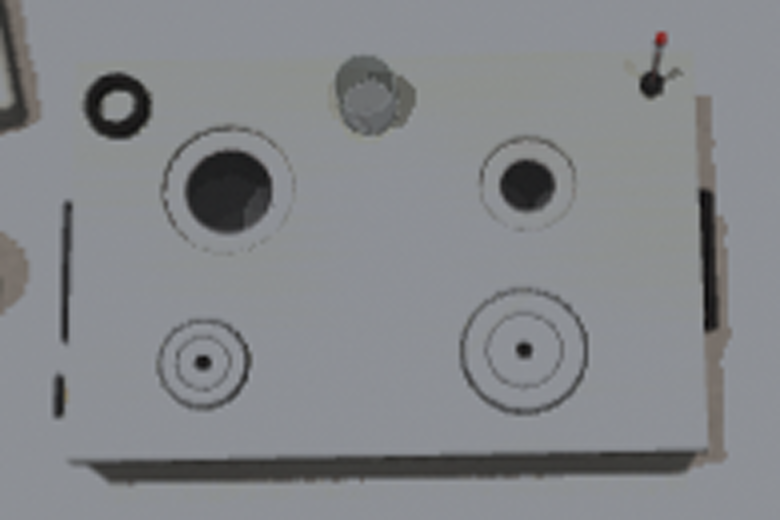

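View pics/side0c.png

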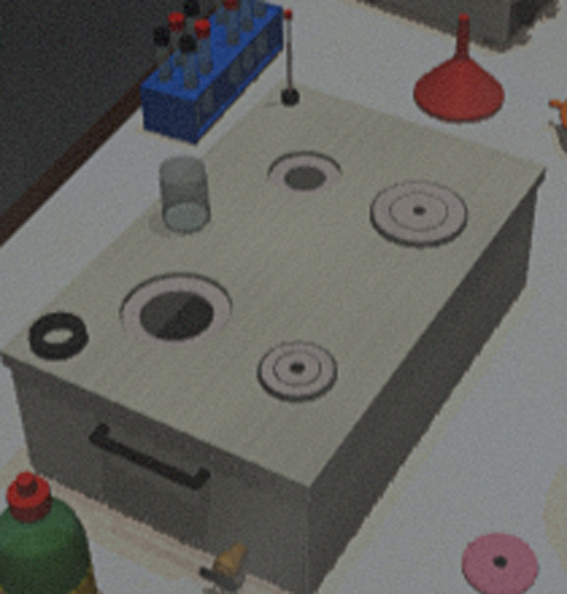

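```bash
cat >> h.py <<'E'
def fitcirc(s,c0,r,z,tol=.008):
    """fit circle of radius r (world plane z) to dark line pixels near c0; returns centre"""
    g=cv2.cvtColor(s["color"],cv2.COLOR_RGB2GRAY).astype(float)
    a=np.radians(np.arange(0,360,3)); rr=np.arange(r-tol,r+tol,.0005)
    c=np.array(c0,float)
    for it in range(6):
        pts=[]
        for t in a:
            X=np.c_[c[0]+rr*np.cos(t),c[1]+rr*np.sin(t),np.full(len(rr),z)]
            q=w2px(s,X).astype(np.float32)
            v=cv2.remap(g.astype(np.float32),q[:,0].reshape(-1,1),q[:,1].reshape(-1,1),cv2.INTER_LINEAR).ravel()
            w=np.clip(np.median(v)-8-v,0,None)
            if w.max()>4: pts.append((t,(rr*w).sum()/w.sum()))
        p=np.array(pts)
        A=np.c_[np.cos(p[:,0]),np.sin(p[:,0]),np.ones(len(p))]
        sol=np.linalg.lstsq(A,p[:,1],rcond=None)[0]; res=p[:,1]-A@sol
        k=abs(res)<2*res.std()+1e-4; sol=np.linalg.lstsq(A[k],p[k,1],rcond=None)[0]
        c=c+sol[:2]
    return c,sol[2],k.sum(),res[k].std()
E
python3 - <<'E'
import pickle
from h import *
S={n:pickle.load(open(n+"0.pkl","rb")) for n in("top","side")}
s=S["top"]
for n,crop,r,z in (("LH",(228,190),.048,.16),("SH",(528,184),.035,.16),("SC",(204,363),.033,.166),("LC",(524,350),.046,.166)):
    uv=(np.array(crop)+.5)/4-.5+[155,125]
    c=px2w(s,uv,z)[0][:2]; print(n,c)
    for m in S: print("  ",m,fitcirc(S[m],c,r,z))
for n,crop,z in(("beaker",(370,105),.165),("ring",(118,105),.17),("thermo",(651,84),.165),("SCdot",(203,362),.166),("LCdot",(524,350),.166)):
    uv=(np.array(crop)+.5)/4-.5+[155,125]; print(n,px2w(s,uv,z)[0][:2])
print([px2w(s,(np.array(c)+.5)/4-.5+[155,125],.16)[0][:2] for c in((72,462),(708,450),(85,62),(690,52))])
C=np.array([.5787,.0614])
for d in(-4.05,4.05):
    a=np.radians(d);R=np.array([[np.cos(a),-np.sin(a)],[np.sin(a),np.cos(a)]])
    print(d,C+R@[.05,.115],C+R@[.05,-.105],C+R@[.122,-.198])
E
```

```text
LH [0.63412117 0.17079306]
   top (array([0.63435514, 0.17047995]), np.float64(0.04765725955401332), np.int64(78), np.float64(0.00044248373997481084))
   side (array([0.63924308, 0.16982061]), np.float64(0.04267808821199778), np.int64(100), np.float64(0.002061181730261356))
SH [ 0.61942492 -0.04873845]
   top (array([ 0.61985145, -0.04826299]), np.float64(0.0346046292088691), np.int64(82), np.float64(0.00042127420405125025))
   side (array([ 0.62407031, -0.0486783 ]), np.float64(0.029351832518607866), np.int64(98), np.float64(0.0014182978045173896))
SC [0.5053474  0.19498344]
   top (array([0.50529115, 0.19562905]), np.float64(0.03153203779377464), np.int64(118), np.float64(0.00030595291544729464))
   side (array([0.5065829 , 0.20029068]), np.float64(0.03173904310886211), np.int64(113), np.float64(0.00040399722317892696))
LC [ 0.49497105 -0.0347675 ]
   top (array([ 0.4948059 , -0.03461014]), np.float64(0.04442230041319491), np.int64(117), np.float64(0.00020985319586750234))
   side (array([ 0.49562774, -0.02955491]), np.float64(0.04476131487532445), np.int64(98), np.float64(0.0005562220351243918))
beaker [0.68829904 0.06201592]
ring [0.70319322 0.2468364 ]
thermo [ 0.68642728 -0.14576421]
SCdot [0.50614016 0.19565917]
LCdot [ 0.49497105 -0.0347675 ]
[array([0.44268309, 0.29442978]), array([ 0.41227503, -0.15936742]), array([0.74230324, 0.27152452]), array([ 0.71038136, -0.17765674])]
-4.05 [0.63669724 0.17258147] [ 0.62115931 -0.04686914] [ 0.6864112  -0.14472205]
4.05 [0.62045304 0.17964417] [ 0.63599097 -0.03980644] [ 0.71437948 -0.12748906]
```

```bash
cat >> h.py <<'E'
from scipy.spatial.transform import Rotation as Ro
def rot(o): 
    q=o["tcp_rot"]; return Ro.from_quat([q[1],q[2],q[3],q[0]])
def goal(o,p,psi):
    """tool-frame shift and twist from the measured pose to TCP p, tool down, x axis at yaw psi (deg)"""
    R=rot(o); T=Ro.from_matrix(np.array([[np.cos(np.radians(psi)),np.sin(np.radians(psi)),0],[np.sin(np.radians(psi)),-np.cos(np.radians(psi)),0],[0,0,-1]]))
    return R.inv().apply(np.array(p)-o["tcp_pos"]).round(4),(R.inv()*T).as_rotvec().round(4)
E
python3 - <<'E'
from h import *
from station import arm
o=arm.get_obs()
C=np.array([.4952,-.0335]); H=np.array([.6352,.171]); d=(H-C)/np.linalg.norm(H-C)
psi=np.degrees(np.arctan2(d[1],d[0])); print(d,psi)
p=C-d*.068
print(p,goal(o,[*p,.27],psi),goal(o,[.36,-.31,.28],psi))
E
```

```text
[0.56490087 0.82515877] 55.60459197455326
[ 0.45678674 -0.0896108 ] (array([ 0.3721, -0.3201, -0.0478]), array([-1.600e-03, -5.000e-04, -5.196e-01])) (array([ 0.189 , -0.164 , -0.0581]), array([-1.600e-03, -5.000e-04, -5.196e-01]))
```

Emit:
{"method": "arm_command", "body": {"moves": [{"linear":[0.02,-0.017,-0.03],"twist":[0,0,-0.05],"fingers":0.68},{"linear":[0.05,-0.043,-0.058],"twist":[0,0,-0.1],"fingers":0.68},{"linear":[0.085,-0.073,-0.058],"twist":[0,0,-0.15],"fingers":0.68},{"linear":[0.12,-0.103,-0.058],"twist":[0,0,-0.2],"fingers":0.68},{"linear":[0.155,-0.133,-0.058],"twist":[0,0,-0.25],"fingers":0.68},{"linear":[0.19,-0.163,-0.058],"twist":[0,0,-0.3],"fingers":0.68},{"linear":[0.225,-0.194,-0.058],"twist":[0,0,-0.35],"fingers":0.68},{"linear":[0.26,-0.224,-0.058],"twist":[0,0,-0.4],"fingers":0.68},{"linear":[0.295,-0.254,-0.055],"twist":[0,0,-0.45],"fingers":0.68},{"linear":[0.33,-0.284,-0.052],"twist":[0,0,-0.5],"fingers":0.68},{"linear":[0.36,-0.31,-0.05],"twist":[-0.0016,-0.0005,-0.5196],"fingers":0.68},{"linear":[0.372,-0.32,-0.048],"twist":[-0.0016,-0.0005,-0.5196],"fingers":0.68}]}}

```text
clock: 1.3
tcp_pos: [0.4574, -0.0866, 0.2697]
tcp_rot: [-0.001, 0.884, 0.468, 0.0]
force: [-0.4, -1.6, -0.1]
finger_gap: 0.0601
```

```bash
cat > look.py <<'E'
import sys,pickle
from h import *
from station import arm,optics
k=sys.argv[1]
for n in sys.argv[2:]:
    s=optics.snapshot(n); pickle.dump(s,open(f"{n}{k}.pkl","wb"))
    im=cv2.cvtColor(s["color"],cv2.COLOR_RGB2BGR)
    c=im[115:265,150:360] if n=="top" else im[120:340,135:405]
    cv2.imwrite(f"pics/{n}{k}.png",cv2.resize(c,None,fx=3.7 if n=="top" else 2.7,fy=3.7 if n=="top" else 2.7,interpolation=cv2.INTER_CUBIC))
o=arm.get_obs(); print(o["clock"],o["tcp_pos"],rot(o).as_euler("xyz",degrees=True),o["force"],o["finger_gap"],o["qpos"].round(2))
E
python3 look.py 1 top side
```

```text
1.4 [ 0.45707865 -0.08778493  0.26935145] [-1.79905031e+02  4.84492687e-03  5.58206319e+01] [-1.28050592  0.03300437 -0.10015335] 0.06012085377839465 [-0.26 -0.25  1.47  0.    1.92  0.33]
```

View pics/top1.png

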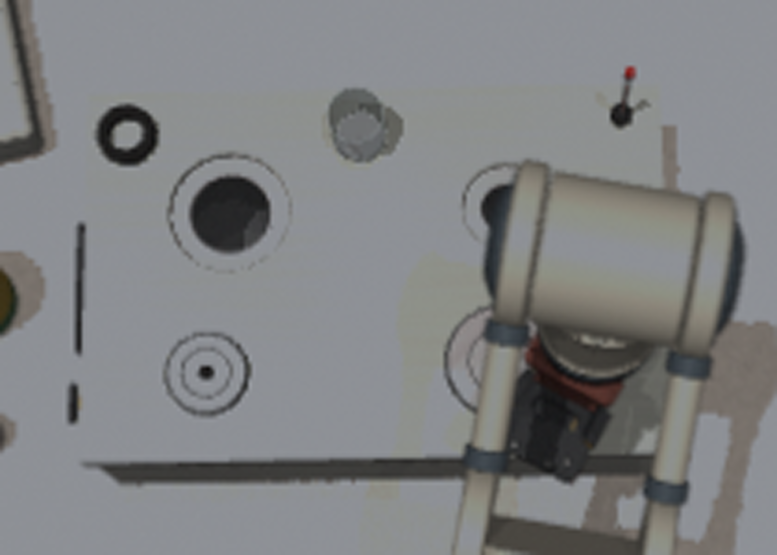

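View pics/side1.png

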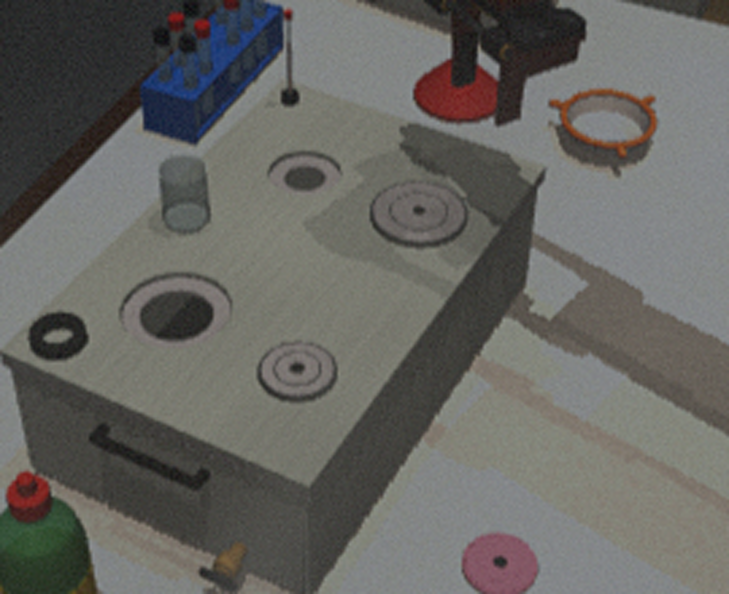

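```bash
python3 - <<'E'
import pickle
from h import *
from station import arm
o=arm.get_obs();R=rot(o);s=pickle.load(open("side1.pkl","rb"))
im=cv2.cvtColor(s["color"],cv2.COLOR_RGB2BGR)[80:190,270:420]
im=cv2.convertScaleAbs(cv2.resize(im,None,fx=5,fy=5,interpolation=cv2.INTER_CUBIC),alpha=1.6)
for sy in(-1,1):
  P=[w2px(s,o["tcp_pos"]+R.apply([x,sy*y,0]))[0] for x,y in((-.01,.03),(.01,.03),(.01,.0435),(-.01,.0435))]
  q=((np.array(P)+.5-[270,80])*5).astype(int); cv2.polylines(im,[q],True,(0,255,0),1)
cv2.imwrite("pics/tips1.png",im)
E
```

```text
(no output)
```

View pics/tips1.png

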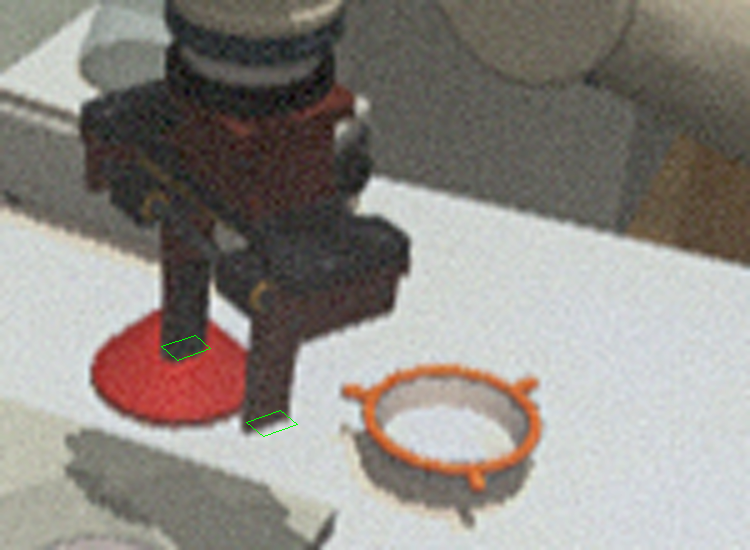

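```bash
python3 - <<'E'
from h import *
from station import arm
o=arm.get_obs()
C=np.array([.4952,-.0322]); H=np.array([.635,.173]); d=(H-C)/np.linalg.norm(H-C)
psi=np.degrees(np.arctan2(d[1],d[0])); print(d,psi,np.linalg.norm(H-C))
p=C-d*.066
print(p,goal(o,[*p,.163],psi))
E
```

```text
[0.56303686 0.82643178] 55.733921925412446 0.24829635518871399
[ 0.45803957 -0.0867445 ] (array([0.0014, 0.0004, 0.1064]), array([-0.0017,  0.0001,  0.0015]))
```

Emit:
{"method": "arm_command", "body": {"moves": [{"linear":[0.001,0,0.03],"twist":[-0.0017,0,0.0015],"fingers":0.68},{"linear":[0.0014,0.0004,0.065],"twist":[-0.0017,0,0.0015],"fingers":0.68},{"linear":[0.0014,0.0004,0.09],"twist":[-0.0017,0,0.0015],"fingers":0.68},{"linear":[0.0014,0.0004,0.1],"twist":[-0.0017,0,0.0015],"fingers":0.68},{"linear":[0.0014,0.0004,0.104],"twist":[-0.0017,0,0.0015],"fingers":0.68},{"linear":[0.0014,0.0004,0.1064],"twist":[-0.0017,0,0.0015],"fingers":0.68},{"linear":[0.0014,0.0004,0.1064],"twist":[-0.0017,0,0.0015],"fingers":0.68}]}}

```text
clock: 2.1
tcp_pos: [0.4585, -0.0872, 0.1642]
tcp_rot: [0.001, 0.884, 0.467, 0.001]
force: [0.4, 0.4, -0.1]
finger_gap: 0.0594
```

```bash
python3 look.py 2 side
```

```text
2.15 [ 0.45854482 -0.08712871  0.16435691] [ 1.79880059e+02 -3.13545872e-02  5.57158362e+01] [ 0.10175745 -0.45208193  0.50937153] 0.05975653953081255 [-0.26 -0.28  1.68 -0.    1.74  0.34]
```

View pics/side2.png

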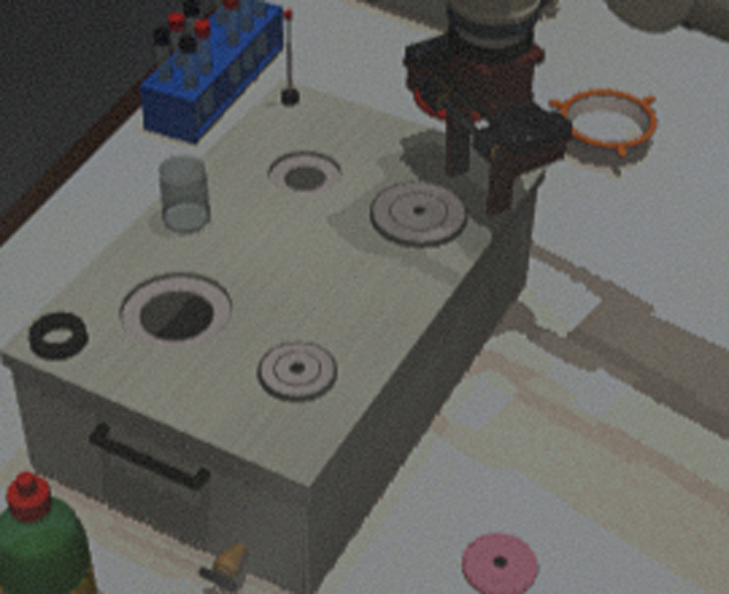

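Emit:
{"method": "arm_command", "body": {"moves": [{"linear":[0.005,0,0.002],"twist":[0,0,0],"fingers":0.68},{"linear":[0.01,0,0.002],"twist":[0,0,0],"fingers":0.68},{"linear":[0.015,0,0.002],"twist":[0,0,0],"fingers":0.68},{"linear":[0.02,0,0.002],"twist":[0,0,0],"fingers":0.68},{"linear":[0.025,0,0.002],"twist":[0,0,0],"fingers":0.68},{"linear":[0.032,0,0.002],"twist":[0,0,0],"fingers":0.68},{"linear":[0.039,0,0.002],"twist":[0,0,0],"fingers":0.68},{"linear":[0.046,0,0.002],"twist":[0,0,0],"fingers":0.68},{"linear":[0.053,0,0.002],"twist":[0,0,0],"fingers":0.68},{"linear":[0.06,0,0.002],"twist":[0,0,0],"fingers":0.68},{"linear":[0.065,0,0.002],"twist":[0,0,0],"fingers":0.68},{"linear":[0.068,0,0.002],"twist":[0,0,0],"fingers":0.68}]}}

```text
clock: 3.35
tcp_pos: [0.4971, -0.0305, 0.1624]
tcp_rot: [0.001, 0.884, 0.467, 0.001]
force: [-1.6, -1.3, 1.1]
finger_gap: 0.0596
```

```bash
python3 look.py 3 side top
```

```text
3.45 [ 0.49710113 -0.0304626   0.16232067] [ 1.79888933e+02 -5.40778785e-02  5.57493744e+01] [-0.2123704  -0.6213082  -0.19421742] 0.059831099129251865 [-0.13 -0.19  1.61 -0.    1.72  0.47]
```

View pics/side3.png

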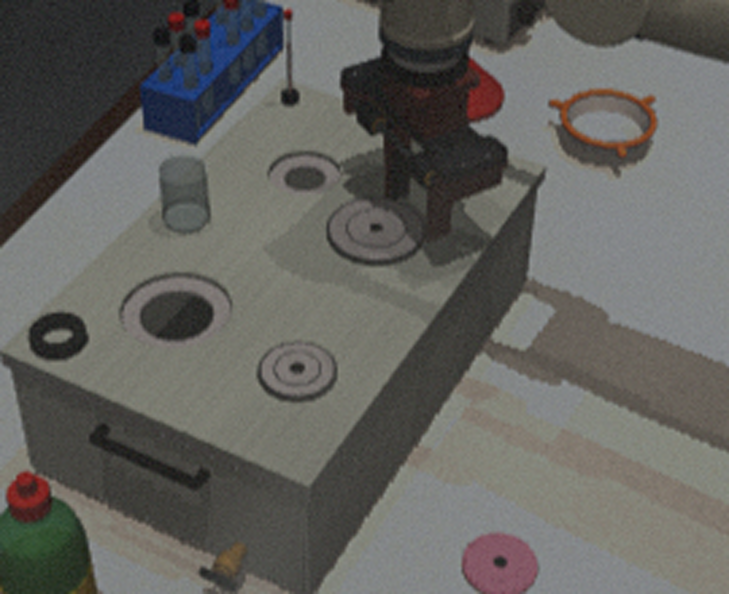

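View pics/top3.png

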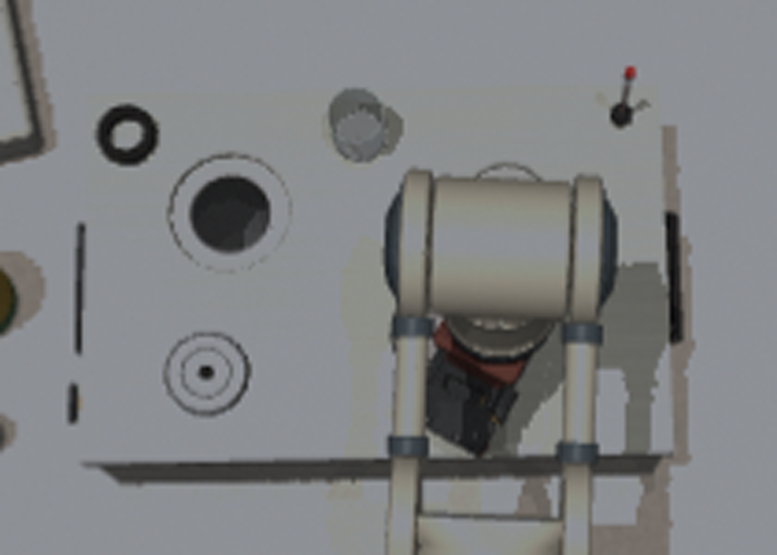

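```bash
python3 - <<'E'
import pickle
from h import *
s=pickle.load(open("side3.pkl","rb"))
f=lambda q:(np.array(q)+.5)/2.7-.5+[135,120]
print(px2w(s,f((376.5,228)),.166), px2w(s,f((176.5,310.5)),.16), px2w(s,f((305,175)),.16))
print(fitcirc(s,[.5224,.0066],.046,.166))
# overlay predicted rims for H candidates
im=cv2.resize(cv2.cvtColor(s["color"],cv2.COLOR_RGB2BGR)[160:260,150:350],None,fx=4,fy=4,interpolation=cv2.INTER_CUBIC)
a=np.linspace(0,2*np.pi,90)
for H,r,c,z in(((.6355,.1755),.048,(0,0,255),.16),((.6355,.1755),.032,(0,0,255),.153),((.6345,.1705),.048,(0,255,0),.16),((.621,-.0433),.035,(0,0,255),.16)):
    q=w2px(s,np.c_[H[0]+r*np.cos(a),H[1]+r*np.sin(a),np.full(90,z)])
    cv2.polylines(im,[((q+.5-[150,160])*4).astype(int)],True,c,1)
cv2.imwrite("pics/rim3.png",im)
E
```

```text
[[0.52171222 0.00768426 0.166     ]] [[0.63517233 0.17615122 0.16      ]] [[ 0.61910519 -0.04072531  0.16      ]]
(array([0.52131556, 0.00972824]), np.float64(0.04492037583264283), np.int64(69), np.float64(0.0009183285739231908))
```

View pics/rim3.png

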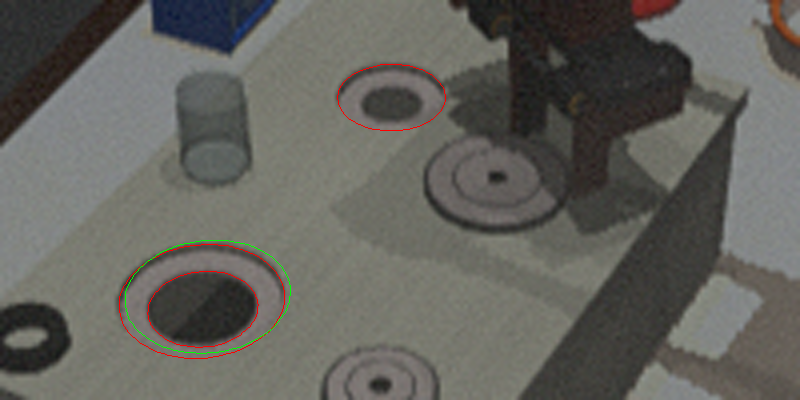

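Emit:
{"method": "arm_command", "body": {"moves": [{"linear":[0.006,0,0],"twist":[0,0,0],"fingers":0.68},{"linear":[0.014,0,0],"twist":[0,0,0],"fingers":0.68},{"linear":[0.024,0,0],"twist":[0,0,0],"fingers":0.68},{"linear":[0.036,0,0],"twist":[0,0,0],"fingers":0.68},{"linear":[0.05,0,0],"twist":[0,0,0],"fingers":0.68},{"linear":[0.066,0,0],"twist":[0,0,0],"fingers":0.68},{"linear":[0.082,0,0],"twist":[0,0,0],"fingers":0.68},{"linear":[0.098,0,0],"twist":[0,0,0],"fingers":0.68},{"linear":[0.114,0,0],"twist":[0,0,0],"fingers":0.68},{"linear":[0.13,0,0],"twist":[0,0,0],"fingers":0.68},{"linear":[0.14,0,0],"twist":[0,0,0],"fingers":0.68},{"linear":[0.145,0,0],"twist":[0,0,0],"fingers":0.68}]}}

```text
clock: 4.65
tcp_pos: [0.5792, 0.0904, 0.1623]
tcp_rot: [0.001, 0.884, 0.468, 0.001]
force: [-0.1, -0.8, -0.1]
finger_gap: 0.0598
```

```bash
python3 look.py 4 side top
```

```text
4.75 [0.57899182 0.08999168 0.16229168] [ 1.79903807e+02 -5.92049317e-02  5.57926814e+01] [-0.22283285  0.08554697 -0.82221609] 0.05975877805641891 [ 0.1   0.05  1.38 -0.    1.71  0.69]
```

View pics/side4.png

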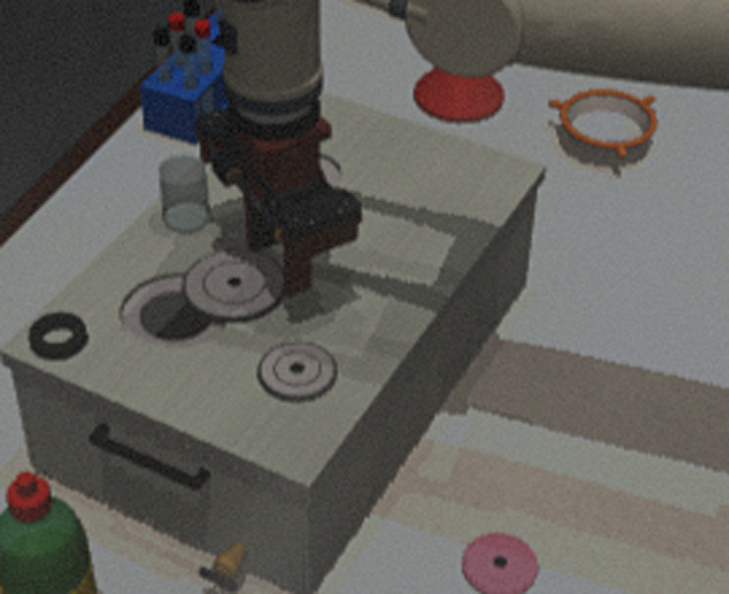

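View pics/top4.png

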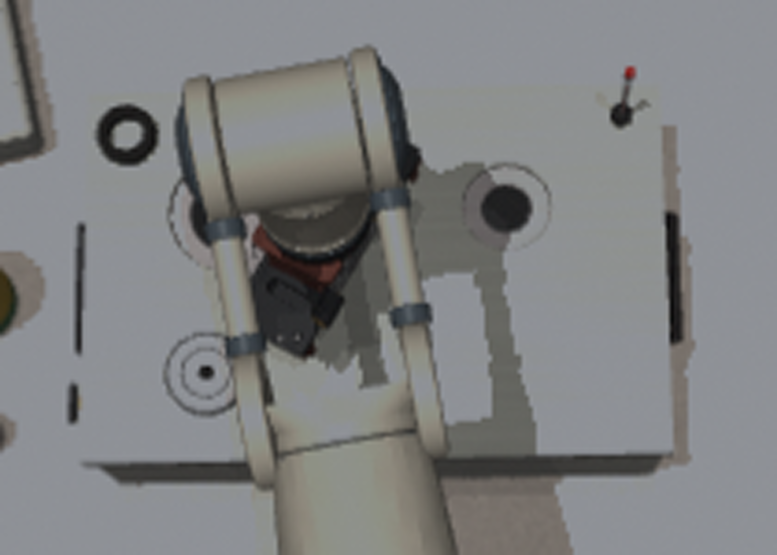

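```bash
python3 - <<'E'
import pickle
from h import *
from station import arm
s=pickle.load(open("side4.pkl","rb"))
f=lambda q:(np.array(q)+.5)/2.7-.5+[135,120]
c=px2w(s,f((234,282)),.166)[0,:2]; v=np.array([.6355,.1755])-c
print(c,v,rot(arm.get_obs()).inv().apply([*v,0]),fitcirc(s,c,.046,.166))
E
```

```text
[0.60448084 0.12840672] [0.03101916 0.04709328] [ 5.63851539e-02 -8.22306311e-04  5.68835083e-05] (array([0.60298765, 0.12782634]), np.float64(0.047417072771096205), np.int64(74), np.float64(0.002456704697309268))
```

Emit:
{"method": "arm_command", "body": {"moves": [{"linear":[0.006,0,0],"twist":[0,0,0],"fingers":0.68},{"linear":[0.012,0,0],"twist":[0,0,0],"fingers":0.68},{"linear":[0.018,0,0],"twist":[0,0,0],"fingers":0.68},{"linear":[0.024,-0.0005,0],"twist":[0,0,0],"fingers":0.68},{"linear":[0.03,-0.0005,0],"twist":[0,0,0],"fingers":0.68},{"linear":[0.035,-0.0005,0],"twist":[0,0,0],"fingers":0.68},{"linear":[0.039,-0.0005,0],"twist":[0,0,0],"fingers":0.68},{"linear":[0.043,-0.0005,0],"twist":[0,0,0],"fingers":0.68},{"linear":[0.046,-0.0005,0],"twist":[0,0,0],"fingers":0.68},{"linear":[0.049,-0.0005,0],"twist":[0,0,0],"fingers":0.68},{"linear":[0.051,-0.0005,0],"twist":[0,0,0],"fingers":0.68},{"linear":[0.052,-0.0005,0],"twist":[0,0,0],"fingers":0.68}]}}

```text
clock: 5.95
tcp_pos: [0.6079, 0.1333, 0.1621]
tcp_rot: [0.001, 0.884, 0.468, 0.001]
force: [-0.2, -1.7, -0.6]
finger_gap: 0.0598
```

```bash
python3 look.py 5 side
```

```text
6.0 [0.6079364  0.13336944 0.16203598] [ 1.79906047e+02 -4.84353286e-02  5.57919353e+01] [ 0.19299104 -1.61598984  0.65796406] 0.059848536159227195 [ 0.16  0.15  1.28 -0.    1.72  0.76]
```

View pics/side5.png

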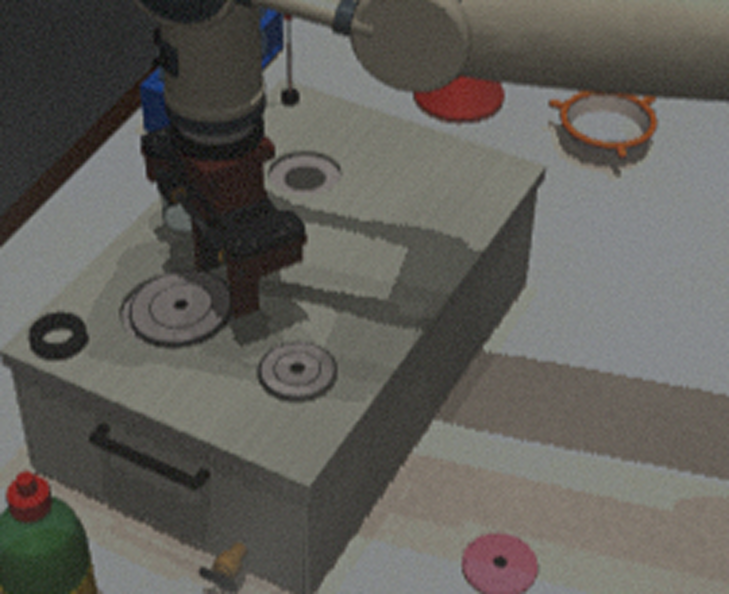

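Emit:
{"method": "arm_command", "body": {"moves": [{"linear":[0.001,0,0],"twist":[0,0,0],"fingers":0.68},{"linear":[0.002,0,0],"twist":[0,0,0],"fingers":0.68},{"linear":[0.003,0,0],"twist":[0,0,0],"fingers":0.68},{"linear":[0.004,0,0],"twist":[0,0,0],"fingers":0.68},{"linear":[0.005,0,0],"twist":[0,0,0],"fingers":0.68},{"linear":[0.0055,0,0],"twist":[0,0,0],"fingers":0.68},{"linear":[0.0055,0,0],"twist":[0,0,0],"fingers":0.68}]}}

```text
clock: 6.7
tcp_pos: [0.611, 0.1376, 0.162]
tcp_rot: [0.001, 0.884, 0.468, 0.0]
force: [-0.2, -2.7, -1.0]
finger_gap: 0.0602
```

```bash
python3 look.py 6 side
```

```text
6.75 [0.61100171 0.13757819 0.16197374] [ 1.79900574e+02 -1.66309605e-02  5.57725813e+01] [-1.40270005 -3.28951077 -0.84259861] 0.05971860953682249 [ 0.17  0.16  1.27 -0.    1.72  0.76]
```

View pics/side6.png

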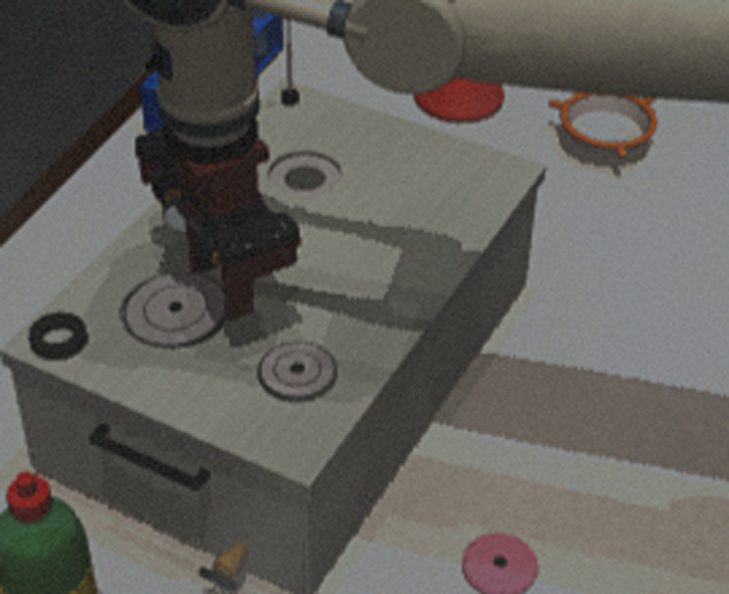

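Emit:
{"method": "arm_command", "body": {"moves": [{"linear":[0.001,0,0],"twist":[0,0,0],"fingers":0.68},{"linear":[0.0015,0,0],"twist":[0,0,0],"fingers":0.68},{"linear":[0.002,0,0],"twist":[0,0,0],"fingers":0.68},{"linear":[0.0025,0,0],"twist":[0,0,0],"fingers":0.68},{"linear":[0.0025,0,0],"twist":[0,0,0],"fingers":0.68}]}}

```text
clock: 7.25
tcp_pos: [0.6119, 0.1382, 0.1618]
tcp_rot: [0.001, 0.884, 0.467, -0.001]
force: [-3.0, -7.3, 0.9]
finger_gap: 0.0594
```

```bash
python3 look.py 7 side; python3 -c "
import cv2,pickle,numpy as np
L=[]
for k in(5,6,7):
    s=pickle.load(open(f'side{k}.pkl','rb'));L.append(cv2.resize(s['color'][205:260,170:240,::-1],None,fx=3.7,fy=5,interpolation=cv2.INTER_CUBIC))
cv2.imwrite('pics/cmp7.png',cv2.convertScaleAbs(np.hstack(L),alpha=1.5))"
```

```text
7.3 [0.61194485 0.13822759 0.16176298] [1.79896178e+02 1.55047561e-01 5.57070013e+01] [-2.45073023 -7.72493835  0.83494397] 0.059690353337658875 [ 0.17  0.16  1.26 -0.    1.72  0.77]
```

View pics/cmp7.png

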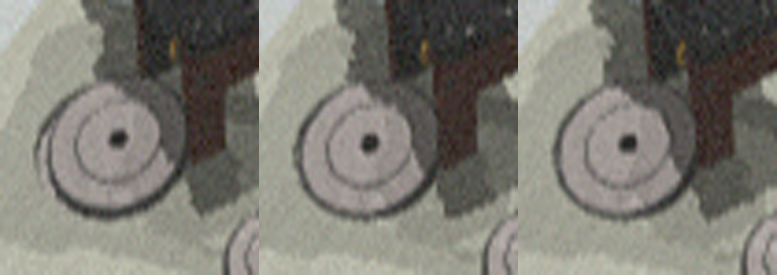

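Emit:
{"method": "arm_command", "body": {"moves": [{"linear":[-0.005,0,0],"twist":[0,0,0],"fingers":0.68},{"linear":[-0.015,0,-0.002],"twist":[0,0,0],"fingers":0.68},{"linear":[-0.03,0,-0.01],"twist":[0,0,0],"fingers":0.68},{"linear":[-0.05,0,-0.03],"twist":[0,0,0],"fingers":0.4},{"linear":[-0.08,0,-0.05],"twist":[0,0,0],"fingers":0.1},{"linear":[-0.11,0,-0.06],"twist":[0,0,0],"fingers":0.0},{"linear":[-0.11,0,-0.06],"twist":[0,0,0],"fingers":0.0}]}}

```text
clock: 8.0
tcp_pos: [0.5493, 0.045, 0.2263]
tcp_rot: [0.003, 0.885, 0.466, 0.002]
force: [0.3, 1.0, 0.1]
finger_gap: 0.0311
```

```bash
python3 look.py 8 side top; cat > depth.py <<'E'
import sys,pickle
from h import *
k=sys.argv[1];cx,cy,r=map(float,sys.argv[2:5])
for n in("top","side"):
    s=pickle.load(open(f"{n}{k}.pkl","rb")); u,v,P=cloud(s)
    D=np.hypot(P[:,0]-cx,P[:,1]-cy)
    m=(D<r)&(abs(P[:,2]-.16)<.02); Q=P[m]
    bg=(D>.056)&(D<.075)&(abs(P[:,2]-.16)<.008); B=P[bg]
    for nm,X in(("in",Q),("around",B)):
        A=np.c_[X[:,0]-cx,X[:,1]-cy,np.ones(len(X))]; sol=np.linalg.lstsq(A,X[:,2],rcond=None)[0]
        print(n,nm,len(X),"slope mm/m",(sol[:2]*1e3).round(1),"z",sol[2].round(4),"sd",(X[:,2]-A@sol).std().round(4))
E
python3 depth.py 8 .6355 .173 .035; python3 -c "
import cv2,pickle,numpy as np
s=pickle.load(open('side8.pkl','rb'));a=cv2.resize(s['color'][195:265,165:245,::-1],None,fx=4.5,fy=5,interpolation=cv2.INTER_CUBIC)
s=pickle.load(open('top8.pkl','rb'));b=cv2.resize(s['color'][140:210,175:255,::-1],None,fx=4.5,fy=5,interpolation=cv2.INTER_CUBIC)
cv2.imwrite('pics/cmp8.png',cv2.convertScaleAbs(np.hstack([a,b]),alpha=1.5))"
```

```text
8.1 [0.5498638  0.04710323 0.22333248] [1.79799061e+02 3.78334959e-02 5.56421574e+01] [0.12892102 0.03614545 0.1520876 ] 0.023161905783769355 [ 0.03 -0.04  1.36 -0.    1.82  0.62]
top in 365 slope mm/m [20. -7.] z 0.1586 sd 0.0034
top around 530 slope mm/m [-0.  -3.2] z 0.1591 sd 0.0032
side in 488 slope mm/m [ 1.2 -6.8] z 0.1587 sd 0.0017
side around 992 slope mm/m [1.7 1.7] z 0.1592 sd 0.0017
```

View pics/cmp8.png

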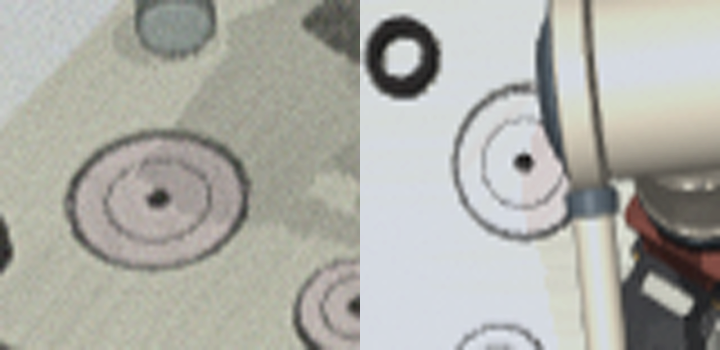

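View pics/side8.png

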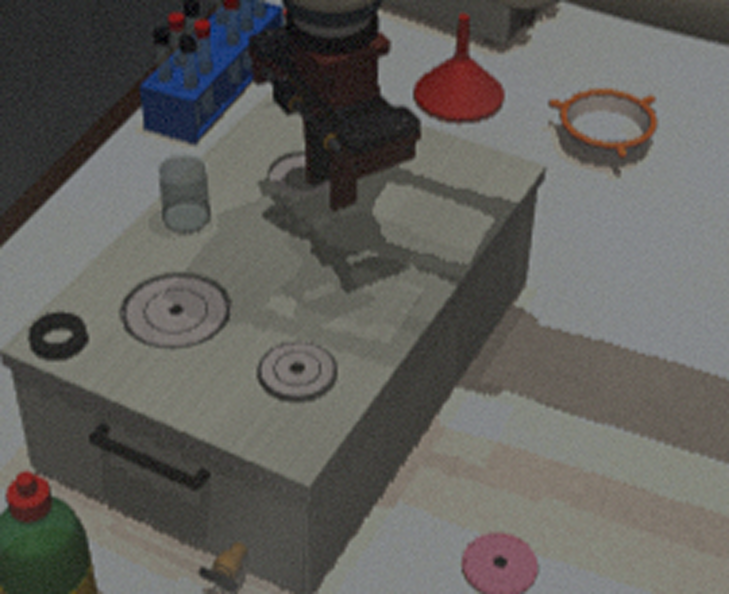

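```bash
python3 - <<'E'
from h import *
from station import arm
import pickle
s=pickle.load(open("top0.pkl","rb")); print("det",px2w(s,[135,190],.15),px2w(s,[128,183],.2))
o=arm.get_obs()
C=np.array([.5065,.198]); H=np.array([.6212,-.0455]); d=(H-C)/np.linalg.norm(H-C)
psi=np.degrees(np.arctan2(-d[1],-d[0])); print(d,psi)
p=C-d*.056
print(p,goal(o,[*p,.24],psi))
E
```

```text
det [[0.60265491 0.40089257 0.15      ]] [[0.61169652 0.40744487 0.2       ]]
[ 0.42613696 -0.90465866] 115.22265020732924
[0.48263633 0.24866089] (array([ 0.1284, -0.1692, -0.0173]), array([ 0.0028,  0.0024, -1.0399]))
```

Emit:
{"method": "arm_command", "body": {"moves": [{"linear":[0.01,-0.013,-0.017],"twist":[0,0,-0.1],"fingers":0.5},{"linear":[0.022,-0.029,-0.017],"twist":[0,0,-0.2],"fingers":0.5},{"linear":[0.034,-0.045,-0.017],"twist":[0,0,-0.3],"fingers":0.5},{"linear":[0.046,-0.061,-0.017],"twist":[0,0,-0.4],"fingers":0.5},{"linear":[0.058,-0.077,-0.017],"twist":[0,0,-0.5],"fingers":0.5},{"linear":[0.07,-0.093,-0.017],"twist":[0,0,-0.6],"fingers":0.5},{"linear":[0.082,-0.109,-0.017],"twist":[0,0,-0.7],"fingers":0.5},{"linear":[0.094,-0.125,-0.017],"twist":[0,0,-0.8],"fingers":0.5},{"linear":[0.106,-0.141,-0.017],"twist":[0,0,-0.9],"fingers":0.5},{"linear":[0.118,-0.157,-0.017],"twist":[0.002,0.002,-0.98],"fingers":0.5},{"linear":[0.128,-0.169,-0.017],"twist":[0.0028,0.0024,-1.04],"fingers":0.5},{"linear":[0.128,-0.169,-0.017],"twist":[0.0028,0.0024,-1.04],"fingers":0.5}]}}

```text
clock: 9.3
tcp_pos: [0.4817, 0.2504, 0.2385]
tcp_rot: [-0.001, 0.534, 0.846, -0.0]
force: [-1.0, 0.0, -0.4]
finger_gap: 0.044
```

```bash
python3 look.py 9 side; python3 - <<'E'
from h import *
from station import arm
print(goal(arm.get_obs(),[.4826,.2487,.1620],115.2))
E
```

```text
9.35 [0.48207875 0.24932111 0.23869419] [-1.79914916e+02 -1.35158937e-02  1.15302581e+02] [-0.06753416  0.57559177 -0.40176045] 0.043952734368091 [ 0.41 -0.06  1.35  0.    1.85 -0.03]
(array([-0.0008,  0.0003,  0.0767]), array([-0.0015, -0.0002,  0.0018]))
```

View pics/side9.png

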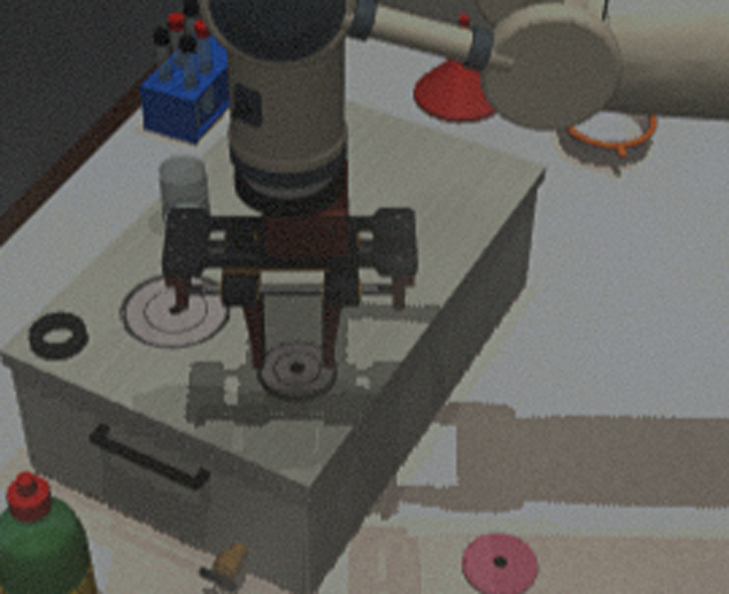

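Emit:
{"method": "arm_command", "body": {"moves": [{"linear":[-0.0008,0.0003,0.03],"twist":[-0.0015,0,0.0018],"fingers":0.5},{"linear":[-0.0008,0.0003,0.05],"twist":[-0.0015,0,0.0018],"fingers":0.5},{"linear":[-0.0008,0.0003,0.065],"twist":[-0.0015,0,0.0018],"fingers":0.5},{"linear":[-0.0008,0.0003,0.072],"twist":[-0.0015,0,0.0018],"fingers":0.5},{"linear":[-0.0008,0.0003,0.0755],"twist":[-0.0015,0,0.0018],"fingers":0.5},{"linear":[-0.0008,0.0003,0.0765],"twist":[-0.0015,0,0.0018],"fingers":0.5},{"linear":[-0.0008,0.0003,0.0765],"twist":[-0.0015,0,0.0018],"fingers":0.5}]}}

```text
clock: 10.05
tcp_pos: [0.483, 0.2488, 0.1632]
tcp_rot: [0.0, 0.536, 0.844, 0.001]
force: [-0.0, -0.6, -0.1]
finger_gap: 0.0435
```

```bash
python3 look.py 10 side; python3 - <<'E'
from h import *
from station import arm
print(goal(arm.get_obs(),[.4826,.2487,.1620],115.2))
E
```

```text
10.1 [0.48299045 0.24883839 0.16324978] [ 1.79905264e+02 -1.03553488e-02  1.15191866e+02] [0.40462716 0.14197176 0.34390629] 0.04404341119010124 [ 0.41 -0.07  1.49  0.    1.71 -0.03]
(array([ 0.    , -0.0004,  0.0012]), array([ 0.0017, -0.0002, -0.0001]))
```

View pics/side10.png

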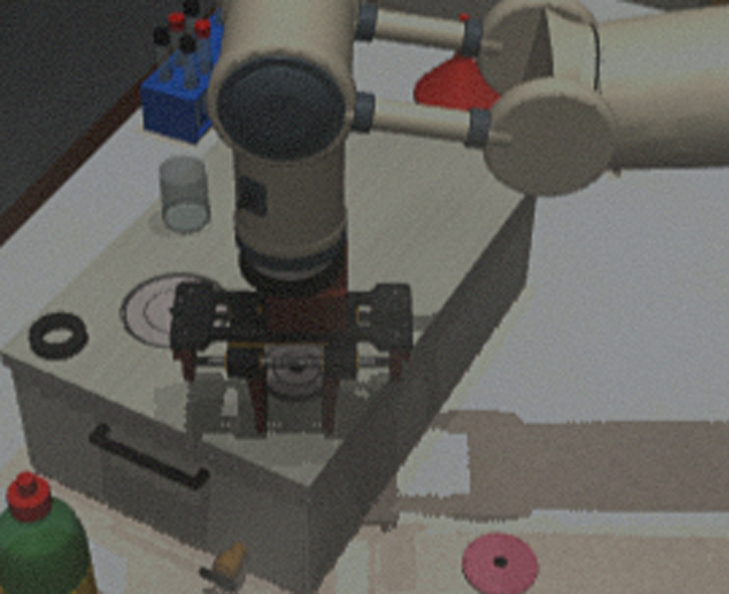

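Emit:
{"method": "arm_command", "body": {"moves": [{"linear":[-0.005,0,0.001],"twist":[0,0,0],"fingers":0.5},{"linear":[-0.01,0,0.001],"twist":[0,0,0],"fingers":0.5},{"linear":[-0.015,0,0.001],"twist":[0,0,0],"fingers":0.5},{"linear":[-0.02,0,0.001],"twist":[0,0,0],"fingers":0.5},{"linear":[-0.026,0,0.001],"twist":[0,0,0],"fingers":0.5},{"linear":[-0.034,0,0.001],"twist":[0,0,0],"fingers":0.5},{"linear":[-0.044,0,0.001],"twist":[0,0,0],"fingers":0.5},{"linear":[-0.056,0,0.001],"twist":[0,0,0],"fingers":0.5},{"linear":[-0.068,0,0.001],"twist":[0,0,0],"fingers":0.5},{"linear":[-0.08,0,0.001],"twist":[0,0,0],"fingers":0.5},{"linear":[-0.09,0,0.001],"twist":[0,0,0],"fingers":0.5},{"linear":[-0.096,0,0.001],"twist":[0,0,0],"fingers":0.5}]}}

```text
clock: 11.3
tcp_pos: [0.5243, 0.1608, 0.1622]
tcp_rot: [0.0, 0.536, 0.844, 0.001]
force: [0.2, 0.1, 1.1]
finger_gap: 0.0438
```

```bash
python3 look.py 11 side top
```

```text
11.4 [0.52423532 0.16107113 0.16219225] [1.79908450e+02 2.44537570e-03 1.15120749e+02] [0.09723353 0.60015824 0.52667754] 0.04362139263793312 [ 0.24 -0.05  1.48  0.    1.71 -0.2 ]
```

View pics/side11.png

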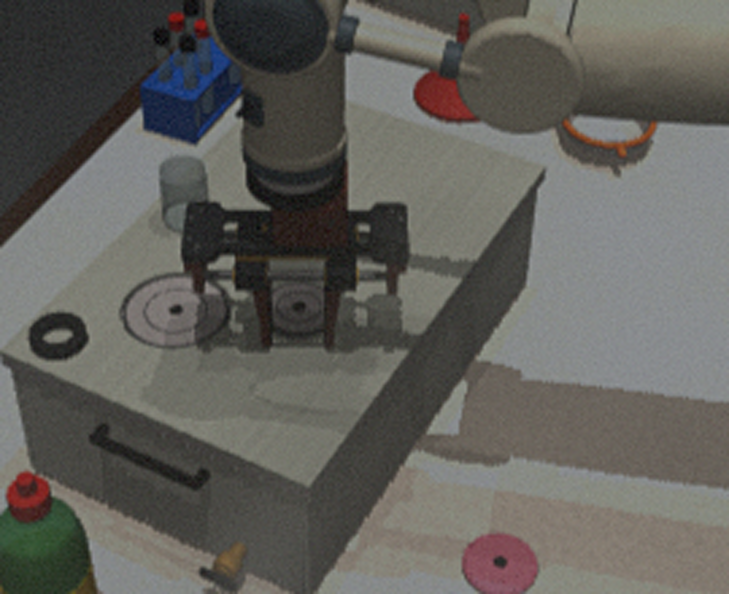

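View pics/top11.png

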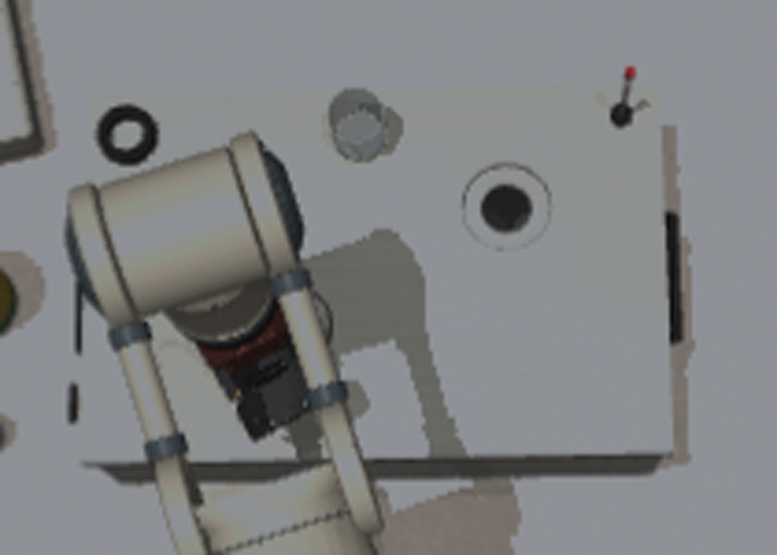

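```bash
cat > rem.py <<'E'
import pickle,sys
from h import *
from station import arm
s=pickle.load(open(sys.argv[1],"rb"))
q=(np.array([float(sys.argv[2]),float(sys.argv[3])])+.5)/2.7-.5+[135,120]
c=px2w(s,q,.166)[0,:2]; o=arm.get_obs();R=rot(o)
pc=o["tcp_pos"]+R.apply([-.0346,0,0])
print("side",c,R.inv().apply([*(np.array([.621,-.0433])-c),0]).round(4)," arm",pc[:2],R.inv().apply([*(np.array([.6212,-.0455])-pc[:2]),0]).round(4))
E
python3 rem.py side11.pkl 299 307
```

```text
side [0.53876139 0.13236195] [-1.94e-01 -1.00e-04  0.00e+00]  arm [0.53892397 0.12974377] [-1.936e-01  1.000e-04  0.000e+00]
```

Consistent: 194 mm straight ahead.

Emit:
{"method": "arm_command", "body": {"moves": [{"linear":[-0.006,0,0],"twist":[0,0,0],"fingers":0.5},{"linear":[-0.014,0,0],"twist":[0,0,0],"fingers":0.5},{"linear":[-0.024,0,0],"twist":[0,0,0],"fingers":0.5},{"linear":[-0.036,0,0],"twist":[0,0,0],"fingers":0.5},{"linear":[-0.05,0,0],"twist":[0,0,0],"fingers":0.5},{"linear":[-0.066,0,0],"twist":[0,0,0],"fingers":0.5},{"linear":[-0.082,0,0],"twist":[0,0,0],"fingers":0.5},{"linear":[-0.098,0,0],"twist":[0,0,0],"fingers":0.5},{"linear":[-0.114,0,0],"twist":[0,0,0],"fingers":0.5},{"linear":[-0.13,0,0],"twist":[0,0,0],"fingers":0.5},{"linear":[-0.14,0,0],"twist":[0,0,0],"fingers":0.5},{"linear":[-0.145,0,0],"twist":[0,0,0],"fingers":0.5}]}}

```text
clock: 12.6
tcp_pos: [0.5862, 0.0286, 0.162]
tcp_rot: [0.0, 0.537, 0.844, 0.001]
force: [0.4, 1.1, 0.4]
finger_gap: 0.0439
```

```bash
python3 look.py 12 side; python3 rem.py side12.pkl 300 200
```

```text
12.65 [0.58625    0.02846821 0.16203386] [1.79924704e+02 1.63294629e-02 1.15057000e+02] [-0.38247766 -0.59929501  0.32333738] 0.043802617835094 [-0.01  0.05  1.38  0.    1.71 -0.45]
side [0.60309526 0.00183263] [-0.0485 -0.0029  0.    ]  arm [ 0.60090378 -0.00287547] [-0.0472  0.0003  0.    ]
```

View pics/side12.png

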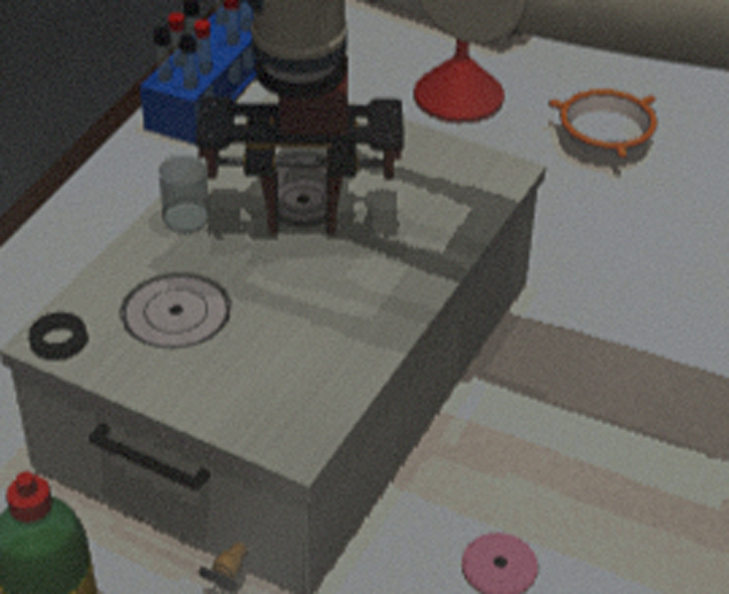

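```bash
python3 rem.py side12.pkl 303 199
```

```text
side [ 0.60122271 -0.00070886] [-0.047  -0.0001  0.    ]  arm [ 0.60090378 -0.00287547] [-0.0472  0.0003  0.    ]
```

Emit:
{"method": "arm_command", "body": {"moves": [{"linear":[-0.005,0,0],"twist":[0,0,0],"fingers":0.5},{"linear":[-0.01,0,0],"twist":[0,0,0],"fingers":0.5},{"linear":[-0.015,0,0],"twist":[0,0,0],"fingers":0.5},{"linear":[-0.02,0,0],"twist":[0,0,0],"fingers":0.5},{"linear":[-0.024,0,0],"twist":[0,0,0],"fingers":0.5},{"linear":[-0.028,0,0],"twist":[0,0,0],"fingers":0.5},{"linear":[-0.032,0,0],"twist":[0,0,0],"fingers":0.5},{"linear":[-0.035,0,0],"twist":[0,0,0],"fingers":0.5},{"linear":[-0.038,0,0],"twist":[0,0,0],"fingers":0.5},{"linear":[-0.04,0,0],"twist":[0,0,0],"fingers":0.5},{"linear":[-0.042,0,0],"twist":[0,0,0],"fingers":0.5}]}}

```text
clock: 13.75
tcp_pos: [0.6041, -0.0096, 0.1621]
tcp_rot: [0.0, 0.537, 0.844, 0.001]
force: [-1.1, 0.6, 0.7]
finger_gap: 0.0439
```

```bash
python3 look.py 13 side
```

```text
13.8 [ 0.60419528 -0.00991829  0.1620845 ] [1.79921371e+02 2.39611799e-02 1.15046787e+02] [-0.65981071  0.30607479 -0.07341162] 0.043815402657710244 [-0.07  0.1   1.33  0.    1.71 -0.51]
```

View pics/side13.png

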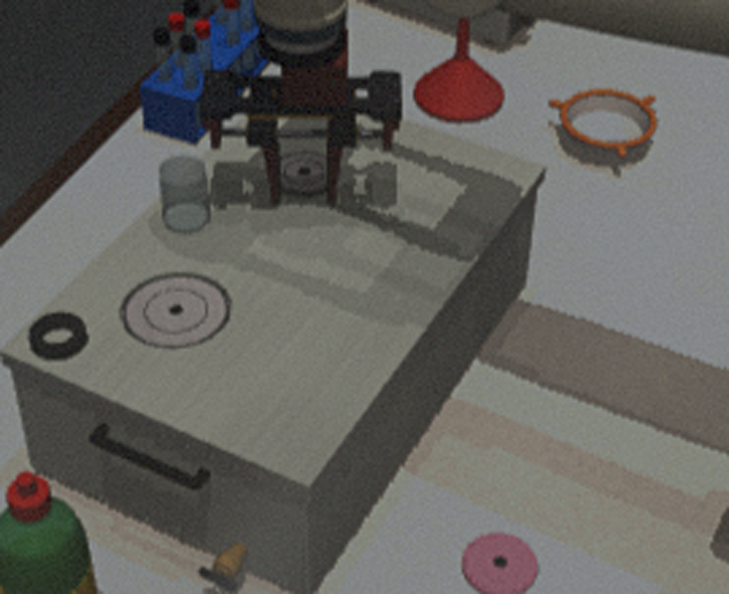

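Emit:
{"method": "arm_command", "body": {"moves": [{"linear":[-0.0015,0,0],"twist":[0,0,0],"fingers":0.5},{"linear":[-0.003,0,0],"twist":[0,0,0],"fingers":0.5},{"linear":[-0.0045,0,0],"twist":[0,0,0],"fingers":0.5},{"linear":[-0.0055,0,0],"twist":[0,0,0],"fingers":0.5},{"linear":[-0.006,0,0],"twist":[0,0,0],"fingers":0.5},{"linear":[-0.006,0,0],"twist":[0,0,0],"fingers":0.5}]}}

```text
clock: 14.4
tcp_pos: [0.6068, -0.0155, 0.162]
tcp_rot: [0.001, 0.537, 0.844, 0.0]
force: [-0.4, -0.3, 0.3]
finger_gap: 0.0437
```

```bash
python3 look.py 14 side;python3 -c "
import cv2,pickle,numpy as np
L=[]
for k in(12,13,14):
    s=pickle.load(open(f'side{k}.pkl','rb'));L.append(cv2.resize(s['color'][160:210,220:280,::-1],None,fx=4.3,fy=5,interpolation=cv2.INTER_CUBIC))
cv2.imwrite('pics/cmp14.png',cv2.convertScaleAbs(np.hstack(L),alpha=1.5))"
```

```text
14.45 [ 0.60675283 -0.01538856  0.1620473 ] [1.79921034e+02 2.52749529e-02 1.15045193e+02] [-0.55528475  0.17522792  0.0547667 ] 0.04388808298437497 [-0.08  0.1   1.32  0.    1.71 -0.52]
```

View pics/cmp14.png

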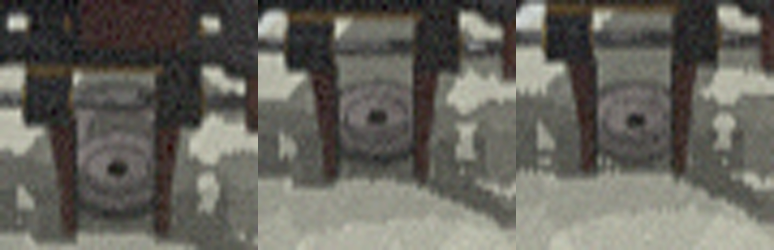

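Emit:
{"method": "arm_command", "body": {"moves": [{"linear":[0.005,0,0],"twist":[0,0,0],"fingers":0.5},{"linear":[0.015,0,-0.005],"twist":[0,0,0],"fingers":0.5},{"linear":[0.03,0,-0.03],"twist":[0,0,0],"fingers":0.4},{"linear":[0.05,0,-0.07],"twist":[0,0,0],"fingers":0.2},{"linear":[0.08,0,-0.1],"twist":[0,0,0],"fingers":0.2},{"linear":[0.11,0,-0.12],"twist":[0,0,0],"fingers":0.2},{"linear":[0.13,0.05,-0.13],"twist":[0,0,0],"fingers":0.2},{"linear":[0.14,0.05,-0.13],"twist":[0,0,0],"fingers":0.2}]}}

```text
clock: 15.25
tcp_pos: [0.5939, 0.1361, 0.2912]
tcp_rot: [0.0, 0.536, 0.844, 0.001]
force: [0.1, -0.1, -1.0]
finger_gap: 0.0175
```

```bash
python3 look.py 15 side top; python3 depth.py 15 .6205 -.0455 .026; python3 depth.py 15 .6355 .173 .036; python3 -c "
import cv2,pickle,numpy as np
s=pickle.load(open('side15.pkl','rb'));a=cv2.resize(s['color'][160:210,215:285,::-1],None,fx=5,fy=7,interpolation=cv2.INTER_CUBIC)
s=pickle.load(open('top15.pkl','rb'));b=cv2.resize(s['color'][145:195,250:320,::-1],None,fx=5,fy=7,interpolation=cv2.INTER_CUBIC)
cv2.imwrite('pics/cmp15.png',cv2.convertScaleAbs(np.hstack([a,b]),alpha=1.5))"
```

```text
15.35 [0.59225345 0.1348591  0.29153446] [ 1.79991355e+02 -1.39982921e-02  1.15227565e+02] [-0.45772612  0.04542251  0.0822997 ] 0.018276940712198524 [ 0.17  0.14  1.06  0.    1.95 -0.27]
top in 242 slope mm/m [14.9  0.8] z 0.1587 sd 0.0034
top around 864 slope mm/m [ 0.7 -0.6] z 0.1591 sd 0.0031
side in 190 slope mm/m [-12.9  -0.7] z 0.1585 sd 0.0019
side around 642 slope mm/m [-1.8  2.4] z 0.1588 sd 0.0019
top in 112 slope mm/m [-21.6  70.7] z 0.1568 sd 0.0036
top around 209 slope mm/m [4.8 7.2] z 0.1593 sd 0.0031
side in 515 slope mm/m [-1.3  7.8] z 0.1588 sd 0.0018
side around 973 slope mm/m [-0.5  2. ] z 0.1591 sd 0.0017
```

View pics/cmp15.png

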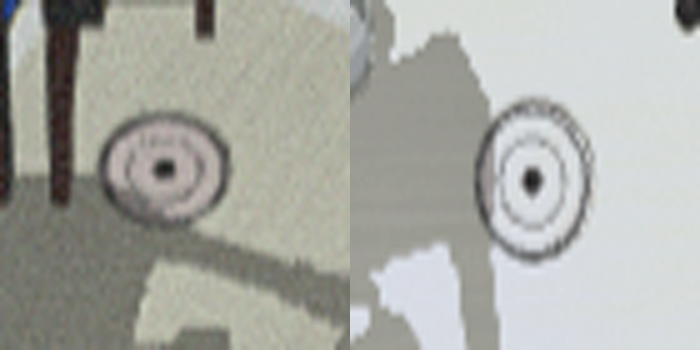

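View pics/side15.png

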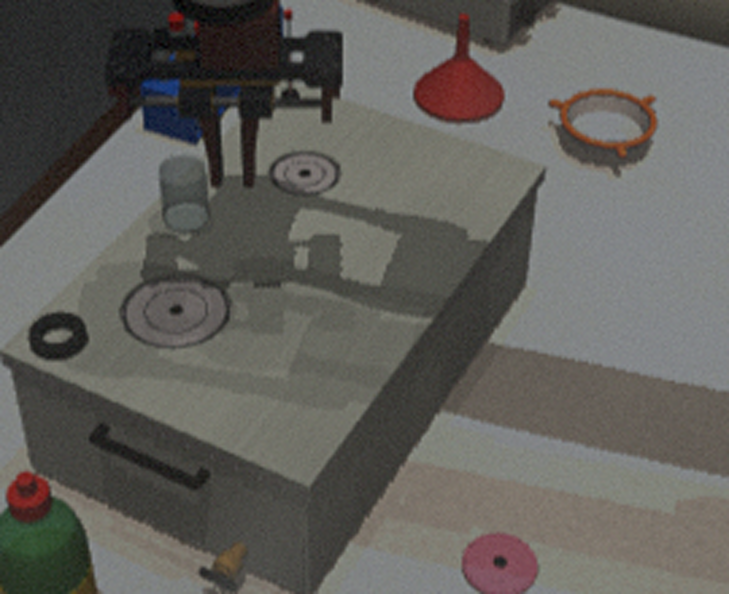

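View pics/top15.png

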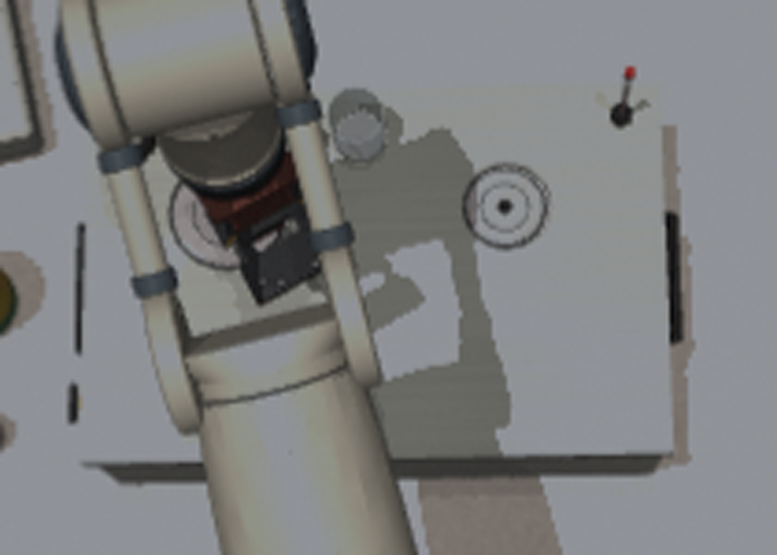

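Emit:
{"method": "arm_command", "body": {"moves": [{"linear":[0,-0.03,-0.01],"twist":[0,0,0],"fingers":0.2},{"linear":[0,-0.07,-0.02],"twist":[0,0,0],"fingers":0.2},{"linear":[0,-0.11,-0.02],"twist":[0,0,0],"fingers":0.2},{"linear":[0,-0.15,-0.02],"twist":[0,0,0],"fingers":0.2},{"linear":[0,-0.18,-0.02],"twist":[0,0,0],"fingers":0.2},{"linear":[0,-0.188,-0.02],"twist":[0,0,0],"fingers":0.2},{"linear":[0,-0.188,-0.02],"twist":[0,0,0],"fingers":0.2}]}}

```text
clock: 16.05
tcp_pos: [0.4214, 0.054, 0.3125]
tcp_rot: [0.001, 0.536, 0.844, 0.001]
force: [-0.9, 0.6, 0.4]
finger_gap: 0.0177
```

```bash
python3 - <<'E'
from station import optics
import pickle
for n in("side","top"):
    L=[optics.snapshot(n) for _ in range(5)]
    s=L[0]; import numpy as np
    s["depth"]=np.mean([x["depth"] for x in L],0).astype(np.float32)
    pickle.dump(s,open(n+"16.pkl","wb"))
E
python3 depth.py 16 .6205 -.0455 .026; python3 depth.py 16 .6355 .173 .036
python3 - <<'E'
import pickle
from h import *
s=pickle.load(open("top16.pkl","rb")); im=s["color"][115:265,150:360,::-1]
t=pickle.load(open("side16.pkl","rb")); b=t["color"][130:260,140:320,::-1]
cv2.imwrite("pics/fin.png",cv2.convertScaleAbs(np.vstack([cv2.resize(im,(420,300)),cv2.resize(b,(420,300))]),alpha=1.4))
E
```

```text
top in 237 slope mm/m [ -2.5 -10.6] z 0.1586 sd 0.0016
top around 726 slope mm/m [-1.7  0.8] z 0.1591 sd 0.0016
side in 184 slope mm/m [8.8 9.6] z 0.1585 sd 0.0009
side around 694 slope mm/m [0.7 1.5] z 0.1588 sd 0.0008
top in 442 slope mm/m [-2.7 -3.6] z 0.1586 sd 0.0016
top around 708 slope mm/m [ 0.5 -0.6] z 0.1591 sd 0.0016
side in 503 slope mm/m [2.2 4.4] z 0.1587 sd 0.0008
side around 969 slope mm/m [-0.6  1.8] z 0.1591 sd 0.0008
```

View pics/fin.png

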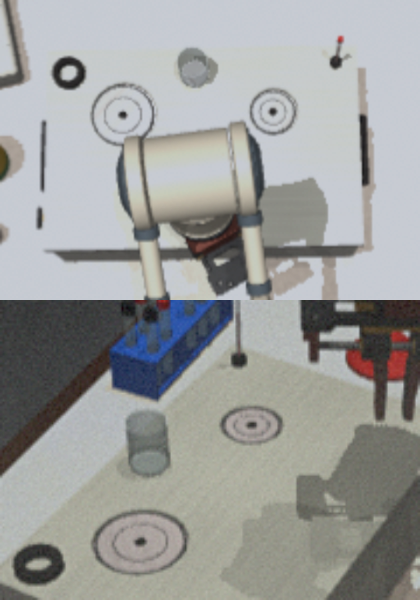

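```bash
python3 -c "
from station import order,arm
print(arm.get_obs()['dq'].round(3),order.sign_off())"
```

```text
the job is handed in; nothing more can be done
[-0.    -0.008  0.001 -0.001 -0.001  0.001] None
```

Both holes are closed: the large cover is in the large hole and the small cover in the small one. I pushed each straight across the bath top with the two fingertips set apart behind it, large cover first. I then backed the arm clear and handed the job in at about 16.6 s.

**Flatness:** averaged depth from both cameras shows each cover flat. The tilt is under about 13 mm per m, against about 75–105 if an edge were still propped on the rim.

**Depth:** both cover tops measure 0.3–0.5 mm below the bath top, where 1 mm was expected. I put the difference down to depth-reading error, because both covers give the same reading in both cameras.

**Other objects:** the beaker, flask ring and thermometer look unmoved in the final pictures. I didn't re-measure the items on the bench.

**Forces and cameras:** contact force peaked at about 8 N in the readings, at the end of the large cover's push. The two cameras disagreed by up to 5 mm on position, so I checked against the fingertips and compared each cover with its hole in the same image.

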